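# Bed the curved seal of a soil-drying sled

## Task

With the closed fingertips, push the sprung seal bar on the sample sled in at its blue left end, run along the white part to the yellow right end in one pass and keep pressing there for another 3 seconds, the bar 56 to 72 mm in (10 to 13 N) all the way from blue to yellow. The sled creeps up its ramp while you press: follow it, never push the bar in beyond 85 mm, and be done before the sled has gone 195 mm, just short of the red stop. Then let go so that the bar springs out, and leave the flasks, bottle, jar and cap standing where they are.

Things in the scene. Friction and masses are not known exactly. Their poses are not given: they have to be found in the camera images.
- ramp: fixed ramp, two aluminium rails 420 x 190 mm, red stop at the far end. Origin on the table straight below the front face of the parked bar's middle (point bar_mid); x horizontal along the ramp away from the robot, y left, z up. Rails climb 6.5 degrees towards +x, begin at x = 100 mm, tops 35 mm below the bar's centre line all the way.
- sled (a joint): travel of the sled up the rails (m; 0 parked, 0.200 rear stop). 4 kg nominal, 1.6 to 8.4 as its six tins are empty or full. Pull back: gravity 4.7 N nominal (2.1 to 9.6) plus a return spring 30 N/m from 0; oil damper 350 N per m/s: it creeps at (push - pull)/350. Fingers still: push decays to pull, time constant 1.7 s. Front plate 135 mm behind bar_mid, tins behind it 40 mm higher than the bar.
- seal_bar (a joint): how far the seal bar is pushed in towards the sled, along the slope (m; 0 fully out, 0.100 end of travel). Spring 180 N/m without preload, bar 0.25 kg: push = 180 x value, so 0.056 to 0.072 is 10 to 13 N. Over just this range the green sections of its two guide pins (red, green, white) enter the sled's brass bushings.
- bar_mid (a point): middle of the bar's front (robot-side) face, at its centre line, z 85 mm when parked; moves with it. Round rubber bar 24 mm thick, 260 long, free ahead and 30 mm below. x up the slope, y left along the bar. Front face at y 130 105 70 35 0 -35 -70 -105 -130 mm has x 22 15 8 5 0 -4 -1 9 18 (smooth). Blue y 80 to 130, yellow -80 to -130, white between; fingers count at the middle of the tips.
- bar_blue (a point): point on the front face of the bar at the middle of the blue left end (y = +105 mm along the bar); axes as bar_mid
- bar_yellow (a point): point on the front face of the bar at the middle of the yellow right end (y = -105 mm along the bar); axes as bar_mid
- flask_a: loose glass conical flask, 86 mm wide and 120 mm tall, origin under its centre; bystander, to be left standing
- flask_b: loose glass conical flask, 86 mm wide and 120 mm tall, origin under its centre; bystander, to be left standing
- flask_c: loose glass conical flask, 86 mm wide and 120 mm tall, origin under its centre; bystander, to be left standing
- reagent: loose amber bottle, 70 mm wide and 150 mm tall, origin under its centre; bystander
- sample_jar: loose clear jar with white lid, 80 mm wide and 90 mm tall, origin under its centre; bystander
- blue_cap: loose blue screw-cap ring, 44 mm wide and 14 mm tall, lying on the table, origin under its centre; bystander

How it is judged:
By the outcome, as a careful person would: the job done as asked, in the order asked, and still so for the second after the job is handed in, with the robot touching nothing.
It also fails if it takes over 45 s, if anything falls off the work surface, if the arm or the gripper's body presses on something with over 40 N, if the wrist force passes 120 N, or if a joint passes its speed limit or range.

## Robot

A 6-joint arm with a two-finger parallel gripper is mounted at the origin on the work surface. World frame = base frame: x ahead of the robot, y to its left, z up, the work surface at z = 0. Lengths are in m, angles in degrees, forces in N, time in s.
With the tool pointing down it reaches from about 0.4 to 0.825 m from the base axis. Payload 7 kg.
Tool frame: the origin (TCP) lies midway between the tips of the shut fingers; the grasp point (between the pads) lies ctrl.grasp_offset behind it (ctrl.grasp_offset is the distance from the TCP to the grasp point, in m); z points along the fingers, y is the line along which they close (so a half turn about z gives the same grasp; the last joint's range is limited). The gripper opens to 88 mm and grips with 3 to 60 N. Pads are 19 mm wide; open, the fingers measure 130 mm over their backs; the gripper's body (78 mm by 193 mm) begins 47 mm behind the grasp point.
Start: joints at [89.215, 20.546, 0.682, 0, -70.136, -16.507], TCP at [0.201, 0.644, 0.227] pointing down, gripper open.
Joint ranges: [-176.03, 176.03], [-82.01, 121.73], [-58.28, 71.71], [-173.87, 95.51], [-174.79, -0.11], [-173.66, 173.66]. Speed limits (degrees/s): [136.94, 136.94, 172.46, 180, 180, 180].

## Interface

Orientations are given as [roll, pitch, yaw] about the fixed x, y, z axes, in that order (R = Rz(yaw) Ry(pitch) Rx(roll)).
In Python, from plant import ctrl gives the robot as it stands. The module is installed in compiled form; this text tells all that it offers.
- The arm moves only by the tool send_rows, never from a script. Its argument "increments" is a list that holds one entry, the list of rows, each a list of 4 numbers: the shift along the world's x, y, z normalised to -1 to 1, where 1 is 0.2 m, then the turn about the world's z normalised to -1 to 1, where 1 is 1.5 rad. In form: [[[x, y, z, roll], ...]]. A call has 1 to 12 rows; each row is the pose to reach, as a shift and turn from the pose commanded when the call began; what a row does not reach only later rows make up. A row lasts 1/8 s, in which the tool goes at most 62.5 mm and 10.7 degrees, less where a joint would pass 70% of its speed; a pose out of reach is approached as far as the arm can. A call with a number of a shift or a turn outside -1 to 1 is refused whole. A call with a gripper value outside its range is refused whole. "jaw" is the opening, from 0 (shut) to 1 (fully open), set as the call begins (left out, the last holds). The fingers move at their own pace and stop on an object; the grip force is fixed at half the most. Time passes only in rows, so rows that repeat a pose let the fingers close. It gives the time, the measured TCP pose, the force, the opening and the grip force at its end, in the units of the state.
- ctrl.get_obs(): the state, without advancing time (a new reading comes with each control period).
- ctrl.snapshot(name): name is "side" or "top"; returns the picture (420x560x3 uint8, red, green, blue); there is no depth.
- ctrl.calibration(name): a dict with "mtx" (3x3 intrinsics, pixels), "eye" and "attitude" of the camera in the world. Camera axes: x right, y up, looking along -z (the intrinsics and any distortion apply to the point x, -y, -z); pixel columns grow to the right and rows downward; lengths in m; the calibration is good to about 2 mm. A picture is of the moment at which its call begins. calibration takes no time and is no camera call.
- ctrl.close_job(): hands the job in; it is judged then, once.
Trained networks look in the newest picture that a camera, given by its name, has taken for a name from the list of things; names that differ only in an ending like _2 or _b are one class to them, and where a whole thing is asked for, a point or a joint stands for the part that bears it (a point fixed in the world has none). Each returns a list of dicts, best first, with "conf" (0 to 1); they miss things now and then, are a little off and sometimes report something else, mostly with a low value. They report only what shows in the picture. A call takes as long as a camera call.
- ctrl.trace(thing, camera): "mask" (420x560 bool, what is visible of it) and "bbox" ([left, top, right, bottom] in pixels, round what is visible of it).
- ctrl.spot_point(thing, camera): "pixel" ([row, column] in pixels: a listed point, or the origin of a listed thing).
The state is a dict: "clock": time; "joint_pos": joint angles; "qvel": joint speeds; "tau": joint torques, N m; "tool_pos": TCP position; "orientation": TCP orientation; "force": force on the tool from outside, world axes, zero at the start; "moment": the same for the moment, N m; "opening": finger opening in m; "gripper_force": force on a finger pad.
Only numpy, scipy, OpenCV 4.12 (cv2) and the standard library are available. Lean on these libraries where they do the work, as an engineer would, in place of code of your own. Each camera call takes 0.05 s, during which the arm holds its last target. There are 200 camera calls.

## Working session

There is one attempt and no reset: what is moved stays moved. The work goes in short steps, Python scripts to look and compute and a tool call to move; the robot and the scene stay as the last step left them, time stands still between calls to the robot, and variables do not carry over. Pictures are saved under pics/ and viewed, at most 10 in all, crops included, and the job is handed in when it is done.

Besides the shell and the picture viewer there is one more tool, called after ">>>" by a JSON object that holds its "fn" and its "kwargs", one argument or row to a line. send_rows: Moves the arm, as the interface text tells. Its arguments: {"type":"object","properties":{"increments":{"type":"array"},"jaw":{"type":"number"}},"required":["increments"]}

```bash
mkdir -p pics; cat > h.py <<'E'
import numpy as np, cv2
from plant import ctrl
E
python3 - <<'E'
from h import *
o=ctrl.get_obs(); print(o)
print(ctrl.grasp_offset)
ims=[]
for n in ["side","top"]:
    im=ctrl.snapshot(n); cv2.imwrite(f"pics/{n}0.png",im[:,:,::-1])
    print(n,ctrl.calibration(n))
    for t in ["bar_mid","bar_blue","bar_yellow","ramp","flask_a","reagent","sample_jar","blue_cap"]:
        print(n,t,[(np.round(d["pixel"],1).tolist(),round(d["conf"],2)) for d in ctrl.spot_point(t,n)])
E
```

```text
{'clock': 0.0, 'joint_pos': array([ 8.92160732e+01,  2.05912895e+01,  6.32668656e-01, -2.04700887e-02,
       -7.01368179e+01, -1.65066575e+01]), 'qvel': array([-0.00070293, -0.10654452, -0.01440287, -0.00465377,  0.05235697,
        0.04795289]), 'tau': array([ 8.45148634e-05, -5.82722747e+01,  2.93042600e+01,  6.99670047e+00,
        6.81356833e-03, -1.50049505e-04]), 'tool_pos': array([0.20050276, 0.64400219, 0.22561485]), 'orientation': array([ 1.79903027e+02, -8.66935247e-03, -1.72975482e+01]), 'force': array([ 0.00452961,  0.02693726, -0.68762996]), 'moment': array([ 0.00388784, -0.01404302,  0.0029071 ]), 'gripper_force': 0.0, 'opening': 0.08795496528629083}
0.0188
side {'mtx': array([[416.62514081,   0.        , 281.74702198],
       [  0.        , 416.62514081, 203.0803123 ],
       [  0.        ,   0.        ,   1.        ]]), 'eye': array([ 0.31522953, -0.97827807,  0.75681223]), 'attitude': array([ 56.55277238,  -0.75099618, -13.32476096])}
side bar_mid [([196.9, 248.1], 0.65)]
side bar_blue [([178.8, 241.0], 0.56)]
side bar_yellow [([215.3, 258.9], 0.82)]
side ramp [([16
[... 173 characters left out ...]
3], 0.9)]
side blue_cap [([313.9, 317.3], 0.56)]
top {'mtx': array([[387.57982199,   0.        , 278.16188778],
       [  0.        , 387.57982199, 210.37919605],
       [  0.        ,   0.        ,   1.        ]]), 'eye': array([0.3762178 , 0.01903085, 1.18902936]), 'attitude': array([  9.3954715 ,  -1.08250222, -88.6496027 ])}
top bar_mid [([241.2, 254.6], 0.59), ([176.0, 144.4], 0.23)]
top bar_blue [([241.9, 218.7], 0.7)]
top bar_yellow [([239.3, 290.9], 0.9)]
top ramp [([243.0, 252.7], 0.75)]
top flask_a [([247.3, 110.7], 0.94), ([238.7, 140.8], 0.91), ([176.3, 141.7], 0.63)]
top reagent [([195.8, 433.3], 0.72)]
top sample_jar [([245.5, 422.0], 0.9)]
top blue_cap [([216.4, 387.5], 0.41)]
```

View pics/side0.png

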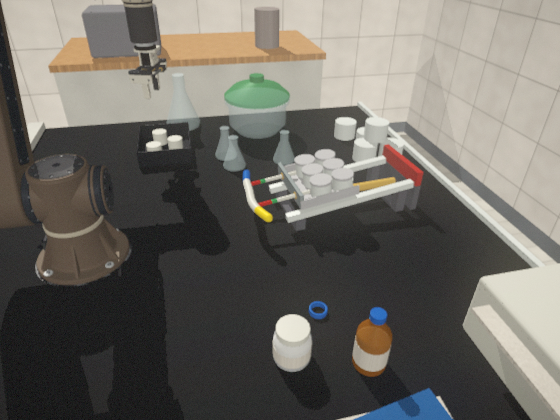

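View pics/top0.png

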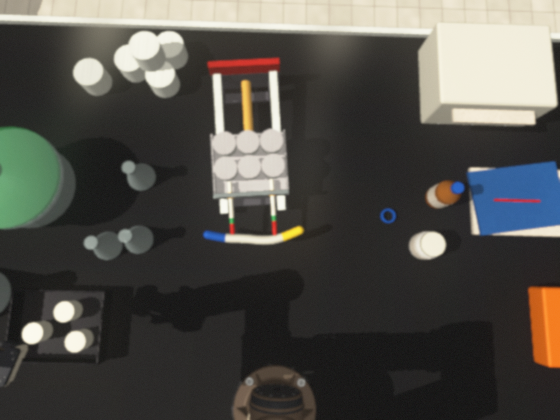

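```bash
cat >> h.py <<'E'
from scipy.spatial.transform import Rotation as Ro
from scipy.optimize import least_squares
def proj(n,P):
    c=ctrl.calibration(n); R=Ro.from_euler("xyz",c["attitude"],degrees=True).as_matrix()
    q=(np.atleast_2d(P)-c["eye"])@R; q=q*[1,-1,-1]; p=q@c["mtx"].T
    return (p[:,:2]/p[:,2:])[:,::-1]   # row,col
def ray(n,px,z):
    c=ctrl.calibration(n); R=Ro.from_euler("xyz",c["attitude"],degrees=True).as_matrix()
    d=np.linalg.inv(c["mtx"])@[px[1],px[0],1]; d=R@(d*[1,-1,-1]); e=np.array(c["eye"])
    return e+d*(z-e[2])/d[2]
E
python3 - <<'E'
from h import *
obs={"side":[(196.9,248.1),(178.8,241.0),(215.3,258.9)],"top":[(241.2,254.6),(241.9,218.7),(239.3,290.9)]}
S=np.sin(np.radians(6.5));C=np.cos(np.radians(6.5))
loc=np.array([[0,0,.085],[.015*C,.105,.085+.015*S],[.009*C,-.105,.085+.009*S]])
def W(p,L): 
    c,s=np.cos(p[2]),np.sin(p[2]); return np.c_[p[0]+c*L[:,0]-s*L[:,1],p[1]+s*L[:,0]+c*L[:,1],L[:,2]]
for cams in (["side"],["top"],["side","top"]):
    f=lambda p:np.concatenate([(proj(n,W(p,loc))-obs[n]).ravel() for n in cams])
    r=least_squares(f,[.5,0,0]); print(cams,r.x[:2],np.degrees(r.x[2]),np.round(r.fun,1))
for n in obs:
  for px in obs[n]: print(n,ray(n,px,.086).round(4))
for t,px in dict(fa=(166,229.4),fb=(161.4,286.3),fc=(156.6,222.2)).items(): print(t,ray("side",px,0).round(3))
# rails in top image: fitted yaw through stop/rail outer edges
p=r.x
for n in obs:
  im=ctrl.snapshot(n)[:,:,::-1].copy()
  def ln(A,col):
    q=proj(n,W(p,np.array(A,float))); cv2.polylines(im,[np.round(q[:,::-1]*16).astype(int)],False,col,1,shift=4)
  for y in(.095,-.095): ln([[.1,y,.05+.1*np.tan(np.radians(6.5))],[.52,y,.05+.52*np.tan(np.radians(6.5))]],(0,255,0))
  ys=[.13,.105,.07,.035,0,-.035,-.07,-.105,-.13];xs=np.array([22,15,8,5,0,-4,-1,9,18])/1e3
  ln([[x*C,y,.085+x*S] for x,y in zip(xs,ys)],(0,0,255))
  cr=im[120:260,200:440] if n=="side" else im[50:260,180:320]
  cv2.imwrite(f"pics/ov_{n}.png",cv2.resize(cr,None,fx=2.8,fy=2.8,interpolation=cv2.INTER_CUBIC))
E
python3 -c "
import cv2,numpy as np
a=cv2.imread('pics/ov_top.png');b=cv2.imread('pics/ov_side.png')
b=cv2.resize(b,(405,236));c=np.zeros((max(a.shape[0],236),a.shape[1]+405,3),np.uint8);c[:a.shape[0],:a.shape[1]]=a;c[:236,a.shape[1]:]=b;cv2.imwrite('pics/ov.png',c)"
```

```text
['side'] [0.46266205 0.06430467] 6.52110952211109 [ 0.  -1.7  0.1  0.9 -0.1  0.8]
['top'] [0.4618647  0.06617094] 5.129434226369579 [ 2.4  0.4 -1.2 -1.  -1.2  0.7]
['side', 'top'] [0.46235966 0.06567105] 5.807834297628243 [-0.2 -1.9 -0.2  1.1 -0.2  0.2  2.2  0.6 -0.9 -0.9 -1.8  0.8]
side [0.4674 0.0617 0.086 ]
side [0.463  0.1725 0.086 ]
side [ 0.4812 -0.0388  0.086 ]
top [0.4686 0.0674 0.086 ]
top [0.464  0.1691 0.086 ]
top [ 0.4766 -0.0358  0.086 ]
fa [0.454 0.425 0.   ]
fb [0.674 0.417 0.   ]
fc [0.436 0.508 0.   ]
```

View pics/ov.png

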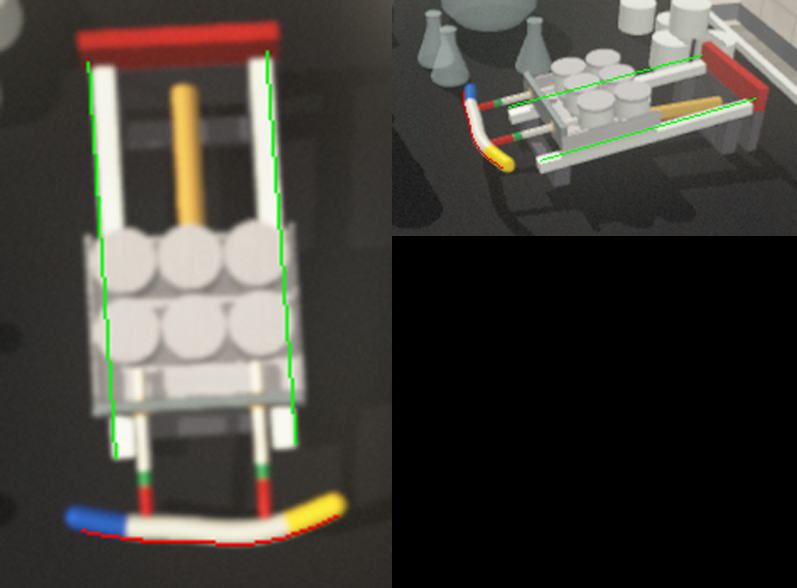

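Seen: bar front edge at about row 243 in the top picture, with blue at column 206 and yellow at 303. The rails run a little less rotated than the fit, so I take bar_mid ≈ (0.463, 0.070) and yaw ≈ 4.9°. The three flasks stand at y > 0.41, clear of the work. Moving over now, high, with the jaw shut.

>>> {"fn": "send_rows", "kwargs": {
  "increments": [
    [[0.1,-0.25,0,0.05],[0.25,-0.5,0,0.15],[0.4,-0.8,0,0.25],[0.5,-1,0,0.26],[0.5,-1,0,0.26]]
  ],
  "jaw": 0
}}

```text
clock: 1.62
tool_pos: [0.3017, 0.4418, 0.2274]
orientation: [-179.9, -0.0, 4.9]
force: [0.3, -0.2, 0.3]
opening: 0.0429
gripper_force: 0.0
```

>>> {"fn": "send_rows", "kwargs": {
  "increments": [
    [[0.12,-0.25,0,0],[0.25,-0.5,0,0],[0.4,-0.8,0,0],[0.5,-1,-0.1,0],[0.5,-1,-0.1,0]]
  ]
}}

```text
clock: 2.25
tool_pos: [0.4009, 0.2419, 0.2055]
orientation: [179.9, 0.1, 4.8]
force: [0.4, -0.1, 0.8]
opening: 0.0008
gripper_force: 0.0
```

>>> {"fn": "send_rows", "kwargs": {
  "increments": [
    [[0,-0.2,-0.2,0],[0,-0.37,-0.45,0],[0,-0.37,-0.67,0],[0,-0.37,-0.67,0],[0,-0.37,-0.67,0]]
  ]
}}

```text
clock: 2.88
tool_pos: [0.4017, 0.1722, 0.074]
orientation: [-180.0, -0.1, 5.1]
force: [0.2, 0.2, 1.7]
opening: 0.0003
gripper_force: 0.0
```

```bash
python3 - <<'E'
from h import *
o=ctrl.get_obs(); print({k:np.round(o[k],4) for k in("clock","tool_pos","orientation","force","opening")})
fs=[]
a=ctrl.snapshot("top");b=ctrl.snapshot("side")
fs=[ctrl.get_obs()["force"]]
print(fs)
a=cv2.resize(a[180:260,180:320],None,fx=4,fy=4,interpolation=cv2.INTER_CUBIC)
b=cv2.resize(b[120:230,180:320],(560,440),interpolation=cv2.INTER_CUBIC)[:280]
cv2.imwrite("pics/pre.png",np.vstack([a[:320],b])[:600,:,::-1])
E
```

```text
{'clock': np.float64(2.875), 'tool_pos': array([0.4017, 0.1722, 0.074 ]), 'orientation': array([-1.799629e+02, -8.600000e-02,  5.144800e+00]), 'force': array([0.2413, 0.1654, 1.7075]), 'opening': np.float64(0.0003)}
[array([0.43636336, 0.7761675 , 0.08938256])]
```

View pics/pre.png

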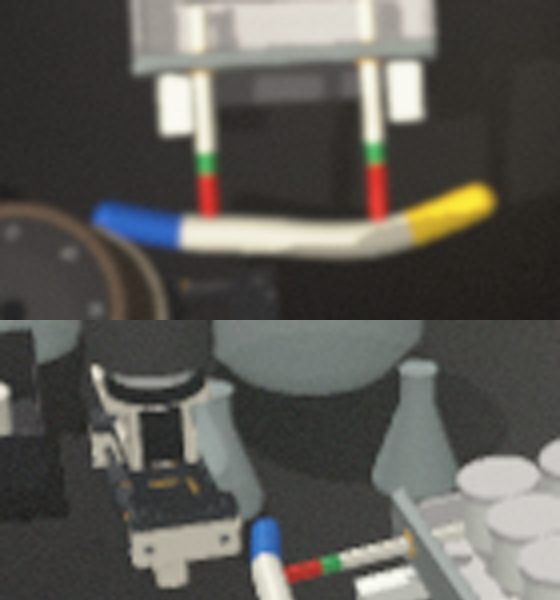

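```bash
cat >> h.py <<'E'
from scipy.interpolate import PchipInterpolator
P0=np.array([.463,.070]);u=np.array([np.cos(np.radians(4.9)),np.sin(np.radians(4.9))]);v=np.array([-u[1],u[0]])
S=np.sin(np.radians(6.5));C=np.cos(np.radians(6.5))
prof=PchipInterpolator([-.13,-.105,-.07,-.035,0,.035,.07,.105,.13],np.array([18,9,-1,-4,0,5,8,15,22])/1e3)
def e(y,w=.018): return prof(np.clip(np.linspace(y-w,y+w,37),-.13,.13)).min()
def st():
    o=ctrl.get_obs();d=o["tool_pos"][:2]-P0;X=d@u;Y=d@v;F=-(o["force"][:2]@u)/C;b=F/180
    L=X/C+.0095; s=L-e(Y)-b
    print(f"t {o['clock']:.2f} X {X*1e3:.1f} Y {Y*1e3:.1f} z {o['tool_pos'][2]*1e3:.1f} zbar {85+S*1e3*L:.1f} F {F:.2f} b {b*1e3:.1f} s {s*1e3:.1f} e {e(Y)*1e3:.1f} Fv {o['force']@np.r_[v,0]:.2f} fz {o['force'][2]:.2f}")
def mv(a,yv,z=0): # mm along slope, mm along bar, extra z mm -> normalised
    w=np.r_[u*C*a+v*yv,S*a+z]/200; return w.round(4).tolist()
E
python3 -c "
from h import *
st()
print(mv(40,0),mv(75,0))"
```

```text
t 2.98 X -52.3 Y 107.1 z 74.4 zbar 80.1 F -0.50 b -2.8 s -51.6 e 11.3 Fv 0.74 fz 0.09
[0.198, 0.017, 0.0226] [0.3712, 0.0318, 0.0425]
```

>>> {"fn": "send_rows", "kwargs": {
  "increments": [
    [[0.1,0.0085,0.0113,0],[0.2,0.017,0.0226,0],[0.2,0.017,0.0226,0]]
  ]
}}

```text
clock: 3.35
tool_pos: [0.4424, 0.1753, 0.0786]
orientation: [-179.9, -0.2, 5.0]
force: [-0.1, -0.8, -1.0]
opening: 0.0005
gripper_force: 0.0
```

```bash
python3 -c "
from h import *
st()
print(mv(10,0),mv(40,0))"
```

```text
t 3.35 X -11.5 Y 106.6 z 78.6 zbar 84.8 F 0.20 b 1.1 s -14.4 e 11.2 Fv -0.83 fz -0.96
[0.0495, 0.0042, 0.0057] [0.198, 0.017, 0.0226]
```

>>> {"fn": "send_rows", "kwargs": {
  "increments": [
    [[0.06,0.005,-0.02,0],[0.12,0.01,-0.015,0],[0.18,0.0155,-0.009,0],[0.247,0.021,-0.002,0],[0.247,0.021,-0.002,0]]
  ]
}}

```text
clock: 3.98
tool_pos: [0.49, 0.1779, 0.0764]
orientation: [180.0, 0.1, 5.0]
force: [-7.6, 3.1, 4.4]
opening: 0.0001
gripper_force: 4.0
```

```bash
python3 -c "
from h import *
st()"
```

```text
t 3.98 X 36.1 Y 105.2 z 76.4 zbar 90.2 F 7.40 b 41.1 s -6.2 e 10.9 Fv 3.74 fz 4.36
```

>>> {"fn": "send_rows", "kwargs": {
  "increments": [
    [[0.06,0.005,0.007,0],[0.119,0.0102,0.0136,0],[0.119,0.0102,0.0136,0]]
  ]
}}

```text
clock: 4.35
tool_pos: [0.5124, 0.1797, 0.0788]
orientation: [180.0, 0.2, 5.0]
force: [-11.7, 3.9, 7.2]
opening: 0.0003
gripper_force: 6.2
```

```bash
sed -i 's|F=-(o\["force"\]\[:2\]@u)/C|F=-(o["force"]@np.r_[u*C,S])|' h.py; python3 -c "
from h import *
st()
a=ctrl.snapshot('top');st()
cv2.imwrite('pics/p1.png',cv2.resize(a[150:270,180:320],None,fx=5,fy=5,interpolation=cv2.INTER_CUBIC)[:,:,::-1])
"
```

```text
t 4.35 X 58.6 Y 105.1 z 78.8 zbar 92.8 F 10.41 b 57.9 s -0.3 e 10.9 Fv 4.91 fz 7.22
t 4.40 X 58.3 Y 105.0 z 78.8 zbar 92.7 F 10.51 b 58.4 s -1.1 e 10.9 Fv 4.55 fz 5.32
```

View pics/p1.png

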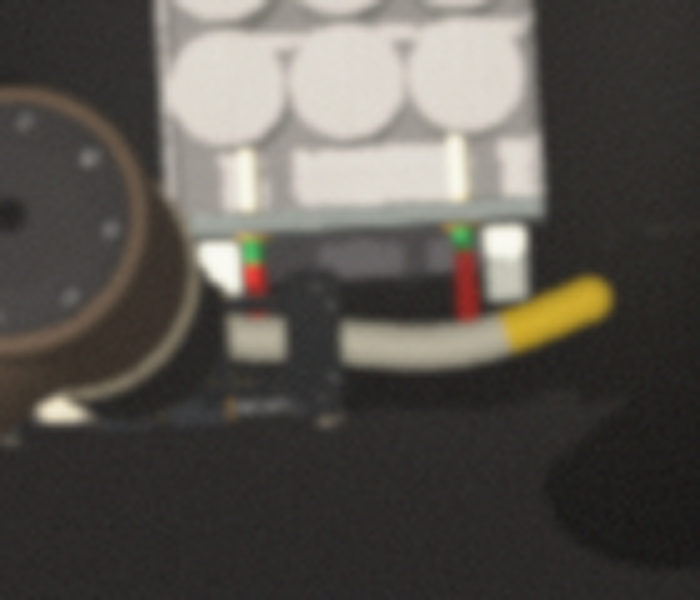

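Pins: the green sections are just reaching the bushings (rows 225-265 in the crop), which agrees with b ≈ 58 mm from the force. Topping up before the sweep.

>>> {"fn": "send_rows", "kwargs": {
  "increments": [
    [[0.022,0.0019,0.0025,0],[0.042,0.0036,0.0048,0]]
  ]
}}

```text
clock: 4.65
tool_pos: [0.5199, 0.1803, 0.0797]
orientation: [180.0, 0.3, 5.0]
force: [-12.5, 4.4, 5.9]
opening: 0.0005
gripper_force: 6.7
```

```bash
cat >> h.py <<'E'
def plan(n,dy,rate,off=0,bt=64,z=0):
    o=ctrl.get_obs();d=o["tool_pos"][:2]-P0;Y=d@v;b=-(o["force"]@np.r_[u*C,S])/180*1e3
    for k in range(1,n+1):
        f=k/n; a=(bt-b+off)*min(1,2*f)+rate*k/8+(e(Y+dy*f/1e3)-e(Y))*1e3
        print(k,round(a,1),mv(a,dy*f,z*f))
E
python3 -c "
from h import *
st();plan(4,-20,12)"
```

```text
t 4.65 X 66.1 Y 105.1 z 79.7 zbar 93.6 F 11.36 b 63.1 s 2.0 e 10.9 Fv 5.44 fz 5.90
1 0.9 [0.0068, -0.0245, 0.0005]
2 2.0 [0.0141, -0.049, 0.0011]
3 2.7 [0.0199, -0.0736, 0.0015]
4 3.6 [0.0265, -0.0981, 0.0021]
```

>>> {"fn": "send_rows", "kwargs": {
  "increments": [
    [[0.007,-0.0245,0.0005,0],[0.014,-0.049,0.001,0],[0.02,-0.0735,0.0015,0],[0.0265,-0.098,0.002,0]]
  ]
}}

```text
clock: 5.15
tool_pos: [0.525, 0.162, 0.0795]
orientation: [-179.9, 0.2, 5.0]
force: [-13.6, 9.5, 0.6]
opening: 0.0003
gripper_force: 6.5
```

```bash
python3 -c "
from h import *
st();plan(4,-20,12)"
```

```text
t 5.15 X 69.7 Y 86.4 z 79.5 zbar 94.0 F 12.56 b 69.8 s 2.0 e 7.8 Fv 10.64 fz 0.59
1 -1.9 [-0.0073, -0.0257, -0.0011]
2 -3.7 [-0.0142, -0.0514, -0.0021]
3 -2.6 [-0.0065, -0.0758, -0.0015]
4 -1.5 [0.0013, -0.1003, -0.0008]
```

>>> {"fn": "send_rows", "kwargs": {
  "increments": [
    [[0.0,-0.025,0,0],[-0.003,-0.051,0,0],[0.0,-0.0755,0,0],[0.0115,-0.1005,0.0005,0]]
  ]
}}

```text
clock: 5.65
tool_pos: [0.5269, 0.1413, 0.0795]
orientation: [-180.0, 0.3, 5.0]
force: [-13.6, 8.2, 0.9]
opening: 0.0001
gripper_force: 6.2
```

```bash
cat >> h.py <<'E'
def green(im):
    a=im[150:260,200:310].astype(float);g=a[:,:,1]-np.maximum(a[:,:,0],a[:,:,2]);g=np.clip(g,0,None);g[g<12]=0
    m=np.zeros_like(g);m[:,55:]=g[:,55:];return round(g[:,:55].sum()),round(m.sum())
E
python3 -c "
from h import *
st();plan(4,-20,12)
a=ctrl.snapshot('top');print(green(a),green(cv2.imread('pics/top0.png')[:,:,::-1]));st()
cv2.imwrite('pics/p2.png',cv2.resize(a[150:270,180:320],None,fx=5,fy=5,interpolation=cv2.INTER_CUBIC)[:,:,::-1])"
```

```text
t 5.65 X 69.8 Y 65.6 z 79.5 zbar 94.0 F 12.68 b 70.5 s 3.2 e 6.1 Fv 9.36 fz 0.89
1 -2.1 [-0.0084, -0.0258, -0.0012]
2 -4.3 [-0.017, -0.0516, -0.0024]
3 -3.3 [-0.0101, -0.0761, -0.0019]
4 -2.5 [-0.0037, -0.1007, -0.0014]
(0, 371) (1562, 1566)
t 5.70 X 69.8 Y 65.0 z 79.5 zbar 94.0 F 11.40 b 63.3 s 10.4 e 6.0 Fv 7.53 fz 1.96
```

View pics/p2.png

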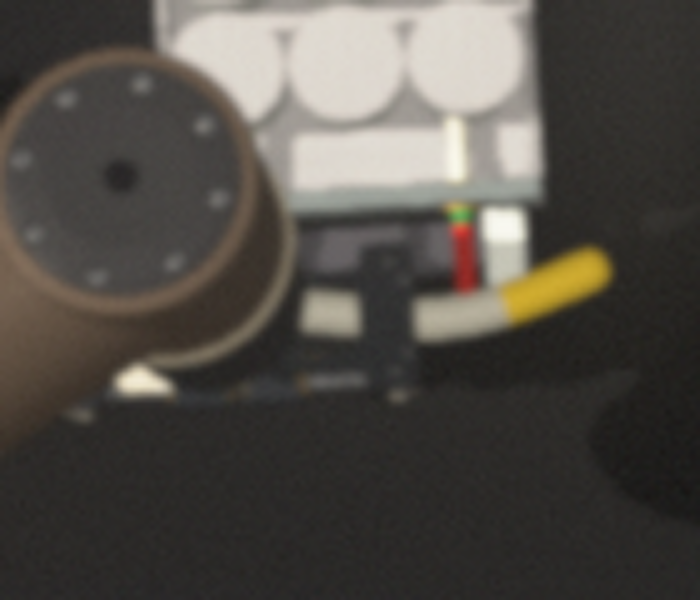

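```bash
python3 -c "
from h import *
for p in ('p1','p2'):
    a=cv2.resize(cv2.imread(f'pics/{p}.png')[:,:,::-1],(140,120),interpolation=cv2.INTER_AREA);f=np.zeros((420,560,3),np.uint8);f[150:270,180:320]=a;print(p,green(f))
    w=cv2.imread(f'pics/{p}.png')[170:300,440:490].astype(int)
    for r in range(30,90,5): print(r+170,w[r,12:30].mean(0).round().tolist())
"
```

```text
p1 (1025, 894)
200 [173.0, 195.0, 201.0]
205 [160.0, 172.0, 171.0]
210 [155.0, 163.0, 158.0]
215 [145.0, 155.0, 152.0]
220 [115.0, 139.0, 138.0]
225 [88.0, 138.0, 126.0]
230 [85.0, 153.0, 106.0]
235 [88.0, 157.0, 84.0]
240 [82.0, 139.0, 72.0]
245 [72.0, 114.0, 78.0]
250 [64.0, 91.0, 102.0]
255 [59.0, 71.0, 125.0]
p2 (0, 353)
200 [124.0, 146.0, 151.0]
205 [97.0, 151.0, 159.0]
210 [85.0, 159.0, 138.0]
215 [82.0, 155.0, 102.0]
220 [78.0, 138.0, 120.0]
225 [71.0, 107.0, 170.0]
230 [62.0, 75.0, 191.0]
235 [56.0, 61.0, 173.0]
240 [55.0, 57.0, 149.0]
245 [54.0, 57.0, 141.0]
250 [53.0, 56.0, 139.0]
255 [53.0, 57.0, 138.0]
```

Pin green/red edges against the plate (crop rows 247→217, plate 218→203) give b ≈ 66.5 mm. The sled creeps at about 6.5 mm/s, so it is heavily loaded. I continue with dead reckoning, cross-checked by force.

```bash
cat >> h.py <<'E'
def plan2(n,dy,s0,rate,bt=64):
    o=ctrl.get_obs();d=o["tool_pos"][:2]-P0;Y=d@v;L=(d@u)/C*1e3+9.5
    print("b now by reckoning",round(L-e(Y)*1e3-s0,1))
    for k in range(1,n+1):
        a=(bt+s0+rate*k/8+e(Y+dy*k/n/1e3)*1e3-L); print(k,round(a,1),mv(a,dy*k/n))
E
python3 -c "
from h import *
plan2(6,-30,7.25,5.5)"
```

```text
b now by reckoning 66.5
1 -2.2 [-0.0086, -0.0258, -0.0012]
2 -1.9 [-0.0053, -0.0506, -0.0011]
3 -1.8 [-0.0025, -0.0755, -0.001]
4 -1.8 [-0.0002, -0.1004, -0.001]
5 -1.8 [0.0018, -0.1253, -0.001]
6 -1.9 [0.0035, -0.1502, -0.0011]
```

>>> {"fn": "send_rows", "kwargs": {
  "increments": [
    [[-0.006,-0.0255,-0.001,0],[-0.005,-0.0505,-0.001,0],[-0.0025,-0.0755,-0.001,0],[0.0,-0.1005,-0.001,0],[0.002,-0.1255,-0.001,0],[0.0035,-0.15,-0.001,0]]
  ]
}}

```text
clock: 6.45
tool_pos: [0.5277, 0.1115, 0.0793]
orientation: [-180.0, 0.3, 5.0]
force: [-11.5, 9.2, 0.5]
opening: 0.0001
gripper_force: 6.0
```

```bash
python3 -c "
from h import *
st();a=ctrl.snapshot('top');st();b=ctrl.snapshot('side');st();print(green(a))
plan2(6,-30,7.25+5.3*.85,5)
a=cv2.resize(a[150:250,180:320],None,fx=4,fy=4,interpolation=cv2.INTER_CUBIC);b=cv2.resize(b[150:200,240:380],None,fx=4,fy=4,interpolation=cv2.INTER_CUBIC)
cv2.imwrite('pics/p3.png',np.vstack([a,b])[:,:,::-1])"
```

```text
t 6.45 X 68.0 Y 35.8 z 79.3 zbar 93.8 F 10.57 b 58.7 s 16.6 e 2.6 Fv 10.16 fz 0.49
t 6.50 X 67.8 Y 35.2 z 79.2 zbar 93.8 F 11.00 b 61.1 s 14.0 e 2.5 Fv 8.45 fz 0.82
t 6.55 X 67.7 Y 35.2 z 79.3 zbar 93.8 F 10.40 b 57.8 s 17.4 e 2.5 Fv 7.12 fz 0.68
(0, 896)
b now by reckoning 63.4
1 0.5 [0.0044, -0.0247, 0.0003]
2 0.3 [0.0058, -0.0497, 0.0002]
3 0.2 [0.0076, -0.0746, 0.0001]
4 0.2 [0.0095, -0.0996, 0.0001]
5 0.1 [0.0111, -0.1245, 0.0001]
6 -0.0 [0.0126, -0.1495, -0.0]
```

View pics/p3.png

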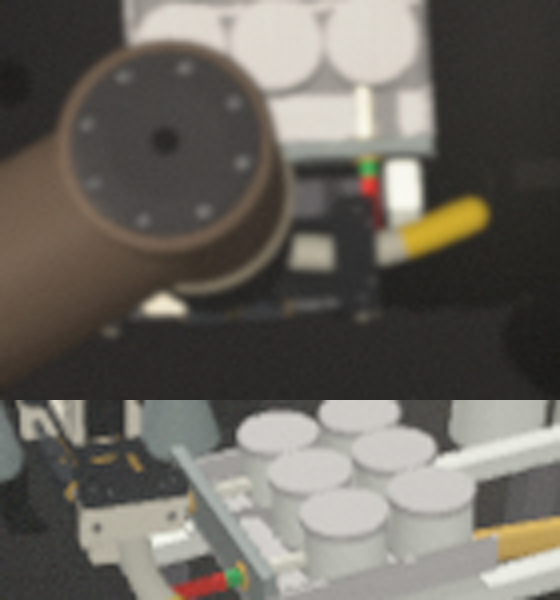

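Green section is showing as much as at 58-60 mm (crop rows 160-177), and force says 59-61 mm. So b ≈ 60: the effective finger width is smaller than I assumed. I use a narrower width and re-centre to 65.

```bash
sed -i 's/w=.018/w=.009/' h.py; python3 -c "
from h import *
o=ctrl.get_obs();d=o['tool_pos'][:2]-P0;s0=(d@u)/C*1e3+9.5-e(d@v)*1e3-60;print(s0)
plan2(5,-25,s0,6,65)"
```

```text
13.791842900638258
b now by reckoning 60.0
1 5.0 [0.027, -0.0228, 0.0028]
2 5.0 [0.029, -0.0477, 0.0028]
3 5.0 [0.031, -0.0726, 0.0028]
4 5.0 [0.0331, -0.0975, 0.0028]
5 5.0 [0.0355, -0.1224, 0.0028]
```

>>> {"fn": "send_rows", "kwargs": {
  "increments": [
    [[0.018,-0.0235,0.002,0],[0.028,-0.0475,0.0028,0],[0.031,-0.0725,0.0028,0],[0.033,-0.0975,0.0028,0],[0.0355,-0.1225,0.0028,0]]
  ]
}}

```text
clock: 7.18
tool_pos: [0.5344, 0.087, 0.0796]
orientation: [-180.0, 0.3, 5.0]
force: [-13.1, 10.9, 0.7]
opening: 0.0007
gripper_force: 7.0
```

```bash
python3 -c "
from h import *
st();a=ctrl.snapshot('top');st();b=ctrl.snapshot('side');st();print(green(a))
plan2(5,-25,13.8+5*.7,5)
w=a[185:215,262:278].astype(int); print(np.c_[np.arange(185,215),w[:,:,1].max(1),(w[:,:,1]-w[:,:,[0,2]].max(2)).max(1),(w[:,:,0]-w[:,:,1]).max(1)][:25].tolist())"
```

```text
t 7.17 X 72.6 Y 10.8 z 79.6 zbar 94.3 F 11.92 b 66.2 s 16.1 e 0.2 Fv 11.93 fz 0.75
t 7.22 X 72.4 Y 10.2 z 79.6 zbar 94.3 F 11.17 b 62.0 s 20.1 e 0.2 Fv 7.88 fz 0.55
t 7.28 X 72.3 Y 10.2 z 79.6 zbar 94.3 F 12.12 b 67.3 s 14.8 e 0.2 Fv 7.75 fz -0.02
(0, 422)
b now by reckoning 64.8
1 -0.8 [-0.002, -0.0253, -0.0005]
2 -1.0 [-0.0005, -0.0502, -0.0005]
3 -1.1 [0.001, -0.0752, -0.0006]
4 -1.2 [0.0027, -0.1001, -0.0007]
5 -1.2 [0.0049, -0.125, -0.0007]
[[185, 163, 6, 8], [186, 153, 5, 8], [187, 141, 2, 11], [188, 165, 26, 15], [189, 211, 60, 12], [190, 225, 39, 9], [191, 227, -1, 46], [192, 228, -1, 125], [193, 228, -1, 160], [194, 223, -1, 165], [195, 202, 0, 163], [196, 147, -2, 159], [197, 103, 0, 146], [198, 105, 0, 136], [199, 104, -1, 116], [200, 103, 1, 74], [201, 99, 0, 30], [202, 100, 0, 11], [203, 98, 0, 10], [204, 99, 0, 10], [205, 100, 0, 9], [206, 130, -1, 8], [207, 156, 0, 7], [208, 167, 0, 6], [209, 173, 0, 6]]
```

>>> {"fn": "send_rows", "kwargs": {
  "increments": [
    [[0.001,-0.025,0,0],[0.002,-0.05,0,0],[0.0035,-0.075,0,0],[0.005,-0.1,0,0],[0.0075,-0.125,-0.0005,0]]
  ]
}}

```text
clock: 7.9
tool_pos: [0.5356, 0.0617, 0.0794]
orientation: [-180.0, 0.4, 5.0]
force: [-12.1, 6.9, 0.2]
opening: 0.0003
gripper_force: 5.8
```

```bash
cat >> h.py <<'E'
def look():
    st();a=ctrl.snapshot('top');st();ctrl.snapshot('top');st();print(green(a));cv2.imwrite('pics/last.png',a[:,:,::-1])
E
python3 -c "
from h import *
look()
plan2(5,-25,17.3+4.8*.7,4.5)"
```

```text
t 7.90 X 71.6 Y -14.5 z 79.4 zbar 94.2 F 11.37 b 63.2 s 21.7 e -3.3 Fv 7.89 fz 0.22
t 7.95 X 71.4 Y -15.1 z 79.4 zbar 94.2 F 11.69 b 65.0 s 19.8 e -3.4 Fv 6.82 fz 1.28
t 8.00 X 71.4 Y -15.1 z 79.4 zbar 94.2 F 10.66 b 59.2 s 25.5 e -3.4 Fv 7.45 fz 0.02
(0, 0)
b now by reckoning 64.1
1 0.1 [0.0025, -0.0249, 0.0]
2 0.4 [0.0065, -0.0496, 0.0002]
3 1.0 [0.0114, -0.0743, 0.0006]
4 1.6 [0.0163, -0.099, 0.0009]
5 2.1 [0.0212, -0.1236, 0.0012]
```

>>> {"fn": "send_rows", "kwargs": {
  "increments": [
    [[0.0065,-0.0248,0.0004,0],[0.0105,-0.0495,0.0006,0],[0.0155,-0.0743,0.001,0],[0.0203,-0.099,0.0013,0],[0.0252,-0.1235,0.0016,0]]
  ]
}}

```text
clock: 8.62
tool_pos: [0.5403, 0.0366, 0.0796]
orientation: [-180.0, 0.4, 5.0]
force: [-11.5, 8.1, 0.3]
opening: 0.0004
gripper_force: 5.7
```

```bash
python3 -c "
from h import *
look()
plan2(5,-25,21.4+4.5*.7,4.2)"
```

```text
t 8.62 X 74.1 Y -39.9 z 79.6 zbar 94.5 F 10.67 b 59.3 s 28.8 e -4.0 Fv 9.06 fz 0.25
t 8.68 X 74.1 Y -40.4 z 79.5 zbar 94.5 F 11.31 b 62.8 s 25.2 e -4.0 Fv 5.59 fz 0.10
t 8.72 X 74.0 Y -40.3 z 79.6 zbar 94.5 F 11.49 b 63.8 s 24.1 e -4.0 Fv 5.04 fz 0.32
(0, 0)
b now by reckoning 63.4
1 1.1 [0.0076, -0.0244, 0.0006]
2 1.8 [0.0129, -0.0491, 0.001]
3 2.6 [0.019, -0.0736, 0.0014]
4 3.5 [0.0258, -0.0982, 0.002]
5 4.5 [0.033, -0.1226, 0.0026]
```

>>> {"fn": "send_rows", "kwargs": {
  "increments": [
    [[0.0115,-0.024,0.001,0],[0.0195,-0.0485,0.0017,0],[0.0265,-0.073,0.0022,0],[0.033,-0.0975,0.0028,0],[0.04,-0.122,0.0034,0]]
  ]
}}

```text
clock: 9.35
tool_pos: [0.5479, 0.0122, 0.0801]
orientation: [-180.0, 0.5, 5.0]
force: [-12.1, 6.5, 0.4]
opening: 0.0003
gripper_force: 5.7
```

```bash
python3 -c "
from h import *
look()
plan2(5,-25,25.2+4.2*.7,4)
a=cv2.imread('pics/last.png')
cv2.imwrite('pics/p4.png',cv2.resize(a[150:270,180:320],None,fx=5,fy=5,interpolation=cv2.INTER_CUBIC))"
```

```text
t 9.35 X 79.7 Y -64.8 z 80.1 zbar 95.2 F 11.35 b 63.0 s 29.4 e -2.7 Fv 7.54 fz 0.39
t 9.40 X 79.7 Y -65.4 z 80.1 zbar 95.2 F 10.70 b 59.5 s 32.9 e -2.7 Fv 5.42 fz 0.04
t 9.45 X 79.5 Y -65.3 z 80.1 zbar 95.1 F 11.39 b 63.3 s 29.0 e -2.7 Fv 4.31 fz 0.92
(0, 0)
b now by reckoning 64.1
1 1.0 [0.007, -0.0245, 0.0006]
2 2.1 [0.0147, -0.0489, 0.0012]
3 3.3 [0.0226, -0.0733, 0.0019]
4 4.7 [0.0319, -0.0976, 0.0027]
5 6.4 [0.0426, -0.1218, 0.0036]
```

View pics/p4.png

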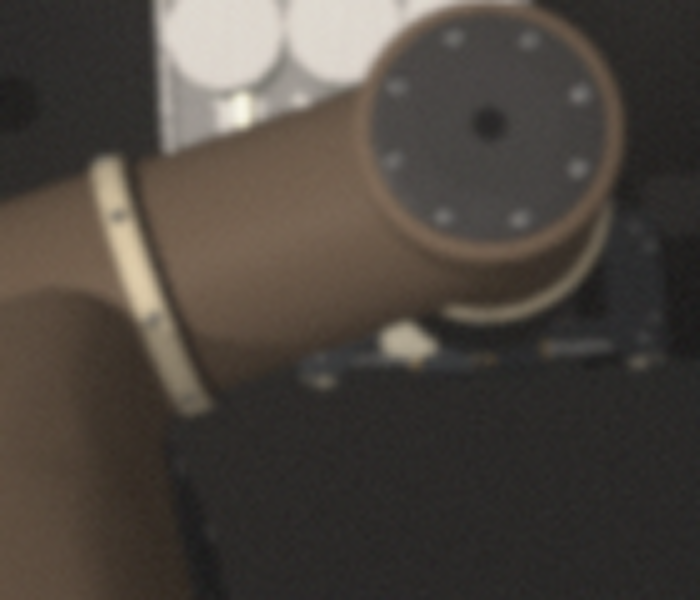

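>>> {"fn": "send_rows", "kwargs": {
  "increments": [
    [[0.0115,-0.024,0.001,0],[0.0215,-0.0485,0.0018,0],[0.03,-0.0727,0.0025,0],[0.039,-0.097,0.0034,0],[0.0495,-0.1212,0.0043,0]]
  ]
}}

```text
clock: 10.07
tool_pos: [0.5575, -0.0124, 0.0809]
orientation: [180.0, 0.5, 5.0]
force: [-11.7, 3.3, -0.0]
opening: 0.0005
gripper_force: 5.0
```

```bash
python3 -c "
from h import *
look()
plan2(3,-13,29+4.*.7,4)"
```

```text
t 10.07 X 87.1 Y -90.1 z 80.9 zbar 96.0 F 11.34 b 63.0 s 32.8 e 1.3 Fv 4.31 fz -0.03
t 10.12 X 87.1 Y -90.8 z 80.9 zbar 96.0 F 10.87 b 60.4 s 35.3 e 1.5 Fv 0.83 fz -0.29
t 10.18 X 87.0 Y -90.8 z 80.8 zbar 96.0 F 11.84 b 65.8 s 29.8 e 1.5 Fv 1.10 fz -0.16
(0, 0)
b now by reckoning 63.7
1 2.0 [0.0118, -0.0207, 0.0011]
2 3.9 [0.023, -0.0415, 0.0022]
3 5.9 [0.0345, -0.0623, 0.0033]
```

>>> {"fn": "send_rows", "kwargs": {
  "increments": [
    [[0.0145,-0.0205,0.0013,0],[0.027,-0.041,0.0026,0],[0.039,-0.062,0.0037,0]]
  ]
}}

```text
clock: 10.55
tool_pos: [0.5651, -0.0249, 0.0815]
orientation: [180.0, 0.6, 5.0]
force: [-12.1, 4.2, -0.9]
opening: 0.0008
gripper_force: 5.1
```

```bash
python3 -c "
from h import *
look()
print(mv(1,0),mv(4,0))"
```

```text
t 10.55 X 93.6 Y -103.3 z 81.5 zbar 96.7 F 11.74 b 65.2 s 33.1 e 5.4 Fv 5.18 fz -0.91
t 10.60 X 93.8 Y -103.8 z 81.6 zbar 96.8 F 10.63 b 59.1 s 39.2 e 5.6 Fv 1.88 fz 0.41
t 10.65 X 93.6 Y -103.8 z 81.5 zbar 96.7 F 11.46 b 63.7 s 34.5 e 5.6 Fv 2.12 fz -0.23
(0, 0)
[0.0049, 0.0004, 0.0006] [0.0198, 0.0017, 0.0023]
```

>>> {"fn": "send_rows", "kwargs": {
  "increments": [
    [[0.0065,0.0005,0.0008,0],[0.0095,0.0008,0.0011,0],[0.012,0.001,0.0014,0],[0.0145,0.0012,0.0017,0],[0.017,0.0014,0.002,0],[0.0195,0.0017,0.0023,0]]
  ]
}}

```text
clock: 11.4
tool_pos: [0.5687, -0.0251, 0.082]
orientation: [180.0, 0.6, 5.0]
force: [-11.6, -0.5, 0.4]
opening: 0.0002
gripper_force: 5.5
```

```bash
python3 -c "
from h import *
look()"
```

```text
t 11.40 X 97.2 Y -103.8 z 82.0 zbar 97.2 F 11.51 b 63.9 s 37.9 e 5.6 Fv 0.51 fz 0.43
t 11.45 X 97.3 Y -103.8 z 82.0 zbar 97.2 F 11.34 b 63.0 s 38.9 e 5.6 Fv 1.33 fz 0.62
t 11.50 X 97.3 Y -103.8 z 82.0 zbar 97.2 F 11.15 b 62.0 s 39.9 e 5.6 Fv 1.72 fz -0.43
(0, 0)
```

>>> {"fn": "send_rows", "kwargs": {
  "increments": [
    [[0.0065,0.0005,0.0008,0],[0.009,0.0008,0.001,0],[0.0115,0.001,0.0013,0],[0.0135,0.0012,0.0016,0],[0.016,0.0014,0.0018,0],[0.018,0.0016,0.002,0],[0.02,0.0018,0.0023,0],[0.022,0.002,0.0025,0]]
  ]
}}

```text
clock: 12.5
tool_pos: [0.5732, -0.0247, 0.0825]
orientation: [180.0, 0.6, 5.0]
force: [-11.8, 0.1, -0.2]
opening: 0.0006
gripper_force: 5.5
```

```bash
python3 -c "
from h import *
look()"
```

```text
t 12.50 X 101.7 Y -103.8 z 82.5 zbar 97.7 F 11.71 b 65.1 s 41.2 e 5.6 Fv 1.11 fz -0.21
t 12.55 X 101.7 Y -103.8 z 82.5 zbar 97.7 F 11.08 b 61.5 s 44.8 e 5.6 Fv 1.89 fz 0.85
t 12.60 X 101.7 Y -103.8 z 82.5 zbar 97.7 F 10.43 b 57.9 s 48.4 e 5.6 Fv 0.57 fz 0.48
(0, 0)
```

>>> {"fn": "send_rows", "kwargs": {
  "increments": [
    [[0.009,0.0008,0.001,0],[0.012,0.001,0.0013,0],[0.014,0.0012,0.0016,0],[0.016,0.0014,0.0018,0],[0.018,0.0016,0.002,0],[0.02,0.0017,0.0023,0],[0.022,0.0019,0.0025,0],[0.024,0.0021,0.0027,0]]
  ]
}}

```text
clock: 13.6
tool_pos: [0.578, -0.0243, 0.083]
orientation: [180.0, 0.6, 5.0]
force: [-12.1, -0.1, -0.4]
opening: 0.0004
gripper_force: 5.5
```

```bash
python3 -c "
from h import *
look()"
```

```text
t 13.60 X 106.5 Y -103.7 z 83.0 zbar 98.2 F 12.06 b 67.0 s 44.1 e 5.6 Fv 0.94 fz -0.39
t 13.65 X 106.6 Y -103.7 z 83.0 zbar 98.2 F 11.91 b 66.1 s 45.0 e 5.6 Fv -0.04 fz 0.70
t 13.70 X 106.6 Y -103.7 z 83.0 zbar 98.2 F 11.55 b 64.2 s 47.0 e 5.6 Fv 0.76 fz 0.46
(0, 0)
```

>>> {"fn": "send_rows", "kwargs": {
  "increments": [
    [[0.003,0.0003,0.0003,0],[0.005,0.0004,0.0006,0],[0.007,0.0006,0.0008,0],[0.009,0.0008,0.001,0],[0.011,0.001,0.0013,0],[0.012,0.001,0.0014,0]]
  ]
}}

```text
clock: 14.45
tool_pos: [0.5804, -0.0241, 0.0833]
orientation: [180.0, 0.6, 5.0]
force: [-12.0, -0.5, 0.5]
opening: 0.0004
gripper_force: 5.4
```

```bash
python3 -c "
from h import *
look();print(mv(-150,0))"
```

```text
t 14.45 X 108.9 Y -103.7 z 83.3 zbar 98.5 F 11.92 b 66.2 s 47.4 e 5.6 Fv 0.49 fz 0.47
t 14.50 X 109.0 Y -103.7 z 83.3 zbar 98.5 F 11.65 b 64.7 s 48.9 e 5.6 Fv 0.80 fz 0.84
t 14.55 X 109.0 Y -103.7 z 83.3 zbar 98.5 F 12.04 b 66.9 s 46.7 e 5.6 Fv 1.53 fz 0.21
(0, 0)
[-0.7425, -0.0637, -0.0849]
```

>>> {"fn": "send_rows", "kwargs": {
  "increments": [
    [[-0.1,-0.0085,-0.0113,0],[-0.2,-0.017,-0.0226,0],[-0.35,-0.03,-0.04,0],[-0.55,-0.047,-0.062,0],[-0.74,-0.064,-0.084,0],[-0.74,-0.064,-0.084,0],[-0.74,-0.064,0.2,0],[-0.74,-0.064,0.5,0],[-0.74,-0.064,0.5,0],[-0.74,-0.064,0.5,0]]
  ]
}}

```text
clock: 15.8
tool_pos: [0.4379, -0.0355, 0.1857]
orientation: [-180.0, -0.1, 5.0]
force: [0.8, -0.9, -0.3]
opening: 0.0002
gripper_force: 0.0
```

```bash
python3 -c "
from h import *
st()
a=ctrl.snapshot('top');b=ctrl.snapshot('side')
cv2.imwrite('pics/end.png',np.hstack([cv2.resize(a,(400,300)),cv2.resize(b,(400,300))])[:,:,::-1])"
```

```text
t 15.80 X -34.0 Y -103.0 z 185.7 zbar 82.2 F -0.64 b -3.5 s -26.5 e 5.3 Fv -1.00 fz -0.27
```

View pics/end.png

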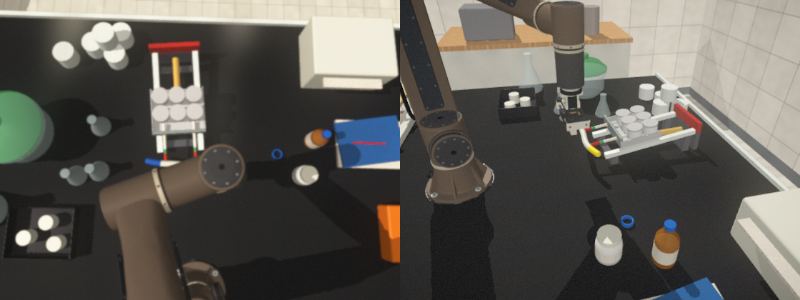

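The bar has sprung out: it shows in the left half at about (165,162) and in the right half at (590,145). The flasks, bottle, jar and cap stand where they were, and the tool is clear above.

```bash
python3 -c "
from h import *
print(ctrl.close_job())"
```

```text
the job is handed in; nothing more can be done
None
```

The seal bar was pressed from blue to yellow in one pass at an estimated 59–70 mm in (from the wrist force, with two camera checks), held at yellow for about 4 s and released, the sled having gone only about 50 mm; the last pictures showed the bar out and the glassware standing, and the job is handed in with no verdict returned.

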